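# Seat a wear-test coupon in the inclined clip bracket

### The arm

A 6-joint arm with a two-finger parallel gripper is mounted at the origin on a cart in front of the work surface, level with it; the furniture and walls round the work are solid. World frame = base frame: x ahead of the robot, y to its left, z up, the work surface at z = 0. Lengths are in mm, angles in degrees, forces in N, time in s.
With the tool pointing down it reaches from about 350 to 850 mm from the base axis. Payload 8.1 kg.
Tool frame: the origin (TCP) lies on the centre line of the jaws, within the pads' length; the fingertips stand 19 mm ahead of it and the grasp point (between the pads) is the TCP; z points along the fingers, y is the direction in which the jaws open and shut (so a half turn about z gives the same grasp; the last joint's range is limited). The gripper opens to 85 mm and grips with 20 to 120 N. Pads are 22 mm wide; open, the fingers measure 114 mm over their backs; the gripper's body (76 mm by 85 mm) begins 54 mm behind the grasp point. The pads swing forward as they close: fully open they stand 13 mm farther back than shut.
Start: joints at [69.534, 7.471, 85.268, -0, 87.261, -4.893], TCP at [161.057, 577.984, 250.292] pointing down, gripper open.
Joint ranges: [-169.43, 169.43], [-51.17, 129.36], [1.28, 143.12], [-76.62, 256.62], [0, 156.53], [-152.29, 152.29]. Speed limits (degrees/s): [136.94, 136.94, 159.86, 180, 180, 180].

### API

Orientations are given as [roll, pitch, yaw] about the fixed x, y, z axes, in that order (R = Rz(yaw) Ry(pitch) Rx(roll)).
In Python, from bench import r, viewer gives the robot as it stands.
- The arm moves only by the tool carry_out, never from a script. Its argument "commands" is a list that holds one entry, the list of rows, each a list of 7 numbers: the finger opening in mm, from 0 to 85.4, then the shift along the tool's x, y, z in mm, then the turn, a rotation vector about the tool's x, y, z in degrees. A call has 1 to 5 rows; each row is the pose to reach, as a shift and turn from the pose commanded when the call began, along the tool's axes at that moment; what a row does not reach only later rows make up. A row lasts 1/8 s, in which the tool goes at most 62.5 mm and 10.7 degrees, less where a joint would pass 70% of its speed; a pose out of reach is approached as far as the arm can. A call with a gripper value outside its range is refused whole. The fingers move at their own pace and stop on an object; "grip_force" is the grip in N (left out, the last holds). Time passes only in rows, so rows that repeat a pose let the fingers close. It gives the time, the measured TCP pose, the force and the opening at its end, in the units of the state.
- r.sense(): the state, without advancing time (a new reading comes with each control period).
- viewer.snapshot(name): name is "scene" or "top" or "wrist"; returns the picture (384x512x3 uint8, red, green, blue); there is no depth.
- viewer.calibration(name): a dict with "camera_matrix" (3x3 intrinsics, pixels), "rvec" (rotation vector, rad) and "tvec" (3), from world to camera coordinates, as OpenCV has them. Camera axes: x right, y down, z forward; pixel columns grow to the right and rows downward; lengths in mm; the calibration is good to about 2 mm. The wrist camera is an equidistant fisheye: a pixel r from the principal point sees the ray r / f radians off the axis. A picture is of the moment at which its call begins: read the wrist's pose just before it. calibration takes no time and is no camera call; for the wrist camera it gives the pose at the moment of the call.
- r.hand_in(): hands the job in, once; it reports no verdict.
The state is a dict: "time": time; "joint_pos": joint angles; "qd": joint speeds; "joint_efforts": joint torques, N m; "tool_pos": TCP position; "tcp_rot": TCP orientation; "ft_force": force on the tool from outside, world axes, zero at the start; "wrist_torque": the same for the moment, N m; "finger_gap": finger opening in mm.
Only numpy, scipy, OpenCV 4.12 (cv2) and the standard library are available. Lean on these libraries where they do the work, as an engineer would, in place of code of your own. Each camera call takes 0.05 s, during which the arm holds its last target. There are 200 camera calls.

### The job

Take the friction coupon that has an ear on each side out of the white rack and slide its ears down into the two slots of the leaning clip bracket, black lining facing away from the robot. Push it gently down past the spring clips until you feel it press firmly on the sprung stop bar - how high the stop was set is unknown, and it must not be rammed - then let go and leave it sitting flat. Leave the coupon without ears in the rack and do not disturb the other things.

Things in the scene. Friction and masses are not known exactly. Their poses are not given: they have to be found in the camera images.
- eared_plate: The coupon to mount (0.2 kg), upright in one of the rack's two places: steel plate 6 mm thick (x), 50 wide (y), 64 high, with a rectangular ear on each side: 6 mm thick, 8 to 32 mm above the lower edge, 74 mm over both ears. Origin: middle of the lower edge, in the mid-plane; z up to the tab, y across the ears, x out of the lining. In the rack x points away from the robot.
- tab (a point): Grip point in the eared coupon's handling tab, 80 mm above its origin; axes as the coupon's. The tab is an aluminium block 12 mm thick (x), 30 mm wide (y), from 58 to 92 mm above the lower edge.
- lining (a point): Centre of the outer face of the eared coupon's black lining, 9 mm out (x) and 46 mm up (z) from the coupon's origin; axes as the coupon's. The lining is 44 mm wide, 22 mm high, 6 mm thick, on the +x face only.
- plain_plate: A coupon of the same make, size, axes and origin, with the same tab and lining, but without ears; it stands in the other place of the rack and stays there.
- rack: White plastic rack fixed to the bench, 56 mm (x) by 186 mm (y), 30 mm high, with a groove 8 mm wide along y, its floor 6 mm above the bench. A coupon stands in it about 46 mm to either side (y) of the middle, which one where is random; each pulls straight up. Origin: centre of the underside, z up.
- cradle: Upper part of the clip bracket: two aluminium cheeks leaning 30 degrees toward the robot, on a fixed grey base (130 x 124 mm, 10 high). z runs up along the slots, y from cheek to cheek, x square to them, away from the robot and up. Origin: midway, at the slots' lower end, 26 mm above the bench. The seated eared coupon has its axes parallel to these, y = 0, x = 0 to 1 mm.
- mouth (a point): Middle between the slot mouths: cradle x = 1, y = 0, z = 62 mm; axes as the cradle's. Cradle coordinates: outer walls at |y| = 38.5 mm, back rails' faces at x = -3, front rails' at x = +5.5, rails reach in to |y| = 29; the mouths are flared (about 4 mm wider each way) up to z = 70. Between the cheeks it is open before and behind.
- clips (a point): Cradle point x = 1, y = 0, z = 44 mm, axes as the cradle's: height at which the sprung clips on the front rails are full. Their lead-in starts at x = 5.5, z = 56 and slopes to x = 1 here, then runs flat down to z = 20. They yield to +x (0.9 N/mm and 0.9 N preload each), press the ears on the back rails and resist the push with about 5 to 10 N in all.
- stop_block: Small steel block on the bracket's floor between the cheeks; origin and axes are the cradle's. It carries a stop bar, 40 mm wide (y), 10 thick (x), its top square across the slots somewhere between z = 5 and 21 mm: the setting differs each time and is not reported. The bar gives 2 mm on springs (5.5 N/mm), then is solid. The seated coupon's lower edge presses on it.
- beaker: Empty glass beaker, 44 mm wide, 55 mm high, near the front edge; bystander. Origin: centre of its underside.
- tape_roll: Roll of tape lying flat, 68 mm wide, 19 mm high; bystander. Origin: centre of its underside.
- sample_pot: White sample pot with screw lid, 54 mm wide, 68 mm high, behind the rack; bystander. Origin: centre of its underside.
Things that resemble listed ones, but are neither listed nor needed, are in the scene too. What is shaped like the part that bears cradle but pink is not meant.

How it is judged (in metres and radians):
On the way, in this order (a step that is already met when the one before it is completed fails the run):
1. the eared coupon is lifted clear of the rack (height (world z) of eared_plate above 0.05 m), for 0.1 s.
2. its ears are in the slots (z of eared_plate in the frame of cradle between 0 and 0.04 m and y of eared_plate in the frame of cradle between -0.006 and 0.006 m and angle between the z axis of eared_plate and the z axis of cradle, either way round below 0.12 rad), for 0.1 s.
At the end, for the whole second after the job is handed in: The eared coupon rests on the stop bar (contact at least 0.5 N), both ears in the slots: centred within 4 mm across, back within 3 mm, parallel to the slots within 4 degrees, lining away from the robot; at rest and released. The plain coupon is still in its place (within 15 mm) (contact force between eared_plate and stop_block above 0.5 N and z of eared_plate in the frame of cradle between 0.002 and 0.023 m and y of eared_plate in the frame of cradle between -0.004 and 0.004 m and x of eared_plate in the frame of cradle between -0.002 and 0.003 m and angle between the z axis of eared_plate and the z axis of cradle, either way round below 0.07 rad and angle between the y axis of eared_plate and the y axis of cradle, either way round below 0.07 rad and x of lining in the frame of cradle above 0.004 m and linear speed of eared_plate below 0.01 m/s and distance of plain_plate from where it was at the start of the episode below 0.015 m); the robot touches nothing.
It fails at once if the stop bar was rammed (over 45 N) (contact force between eared_plate and stop_block above 45 N).
It fails at once if a bystander was pushed more than 30 mm (distance of any of beaker, tape_roll, sample_pot from where it was at the start of the episode above 0.03 m).
It fails at once if the coupon without ears was pulled out (height (world z) of plain_plate above 0.03 m).
It also fails if it takes over 45 s, if anything falls off the work surface, if the arm or the gripper's body presses on something with over 40 N, if the wrist force passes 120 N, or if a joint passes its speed limit or range.

## Working session

There is one attempt and no reset: what is moved stays moved. The work goes in short steps, Python scripts to look and compute and a tool call to move; the robot and the scene stay as the last step left them, time stands still between calls to the robot, and variables do not carry over. Pictures are saved under pics/ and viewed, about 8 in all and at most 12, crops included, and the job is handed in when it is done.

Besides the shell and the picture viewer there is one more tool, called after "Call:" in YAML: its name, and indented under it one key for each argument. carry_out: Moves the arm, as the interface text tells. Its arguments: {"type":"object","properties":{"commands":{"type":"array","items":{"type":"array","items":{"type":"array","items":{"type":"number"}}}},"grip_force":{"type":"number"}},"required":["commands"]}

```bash
mkdir -p pics; ls
python3 - <<'E'
from bench import r, viewer
import cv2, numpy as np
print(r.sense())
a=[]
for n in ("scene","top"):
    im=viewer.snapshot(n); cv2.imwrite(f"pics/{n}0.png",im[:,:,::-1]); 
    c=viewer.calibration(n); print(n,c)
    cv2.imwrite(f"pics/{n}0b.png",cv2.resize(im[:,:,::-1],(800,600),interpolation=cv2.INTER_CUBIC))
E
```

```text
pics
{'time': 0.0, 'joint_pos': array([ 6.95339722e+01,  7.51401579e+00,  8.53302817e+01,  4.59371272e-04,
        8.72609405e+01, -4.89262275e+00]), 'qd': array([ 0.06748445,  0.03857404, -0.02062049,  0.00163056, -0.03829965,
       -0.00373951]), 'joint_efforts': array([ 2.65430208e-04, -5.69394457e+01, -5.00561321e+01, -2.21097525e-04,
        1.42069199e-02,  2.69623496e-05]), 'tool_pos': array([160.87386704, 577.49493344, 249.24617493]), 'tcp_rot': array([-1.79895185e+02, -9.43272758e-03,  1.64426564e+02]), 'ft_force': array([-0.12225091,  0.72819858, -0.41501599]), 'wrist_torque': array([-0.01887253,  0.02806446, -0.04856377]), 'finger_gap': 85.4946515645039}
scene {'camera_matrix': array([[426.47094905,   0.        , 263.09615574],
       [  0.        , 426.47094905, 191.37789113],
       [  0.        ,   0.        ,   1.        ]]), 'rvec': array([ 2.15623983, -1.05645955,  0.46102563]), 'tvec': array([-210.62427951,  422.89075955, 1110.41553767])}
top {'camera_matrix': array([[416.0162132 ,   0.        , 256.04860139],
       [  0.        , 416.0162132 , 187.60902139],
       [  0.        ,   0.        ,   1.        ]]), 'rvec': array([ 2.24233825, -1.49717358,  0.37653992]), 'tvec': array([ -78.77680638,  571.09431266, 1629.04046508])}
```

View pics/scene0b.png

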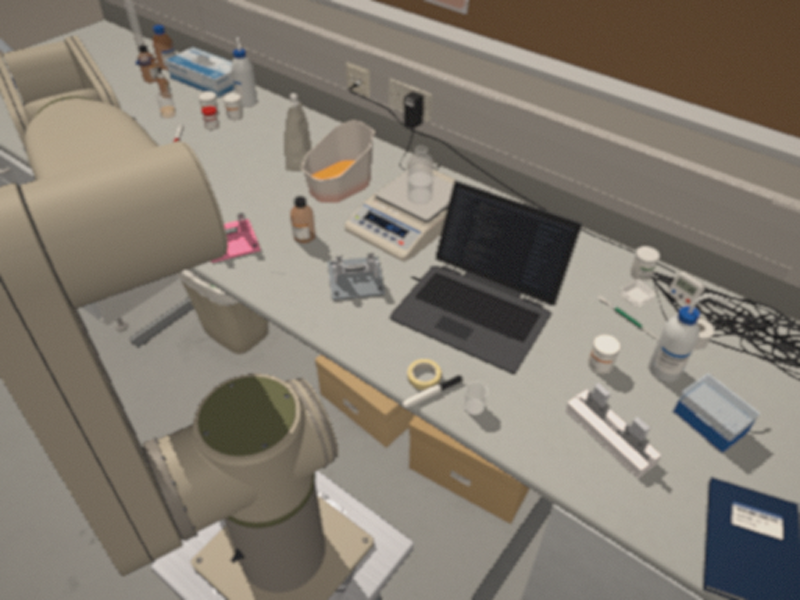

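View pics/top0b.png

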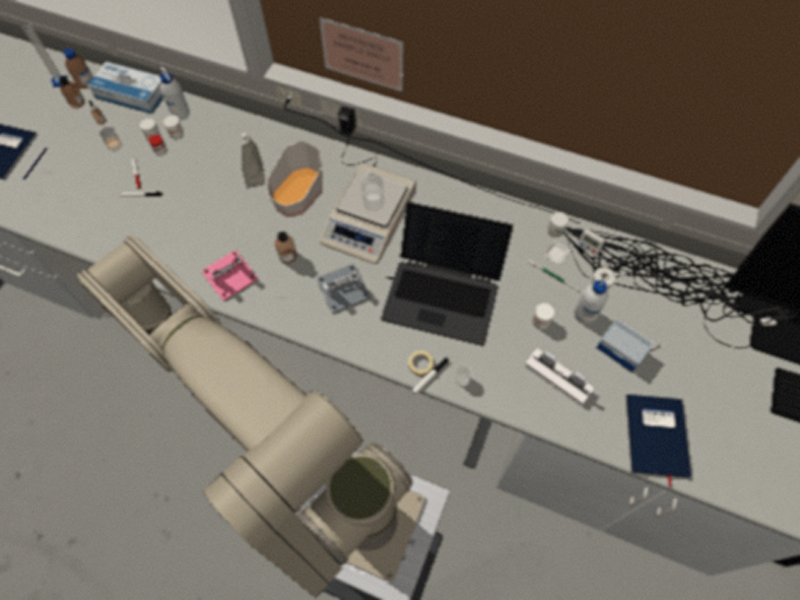

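Scene view: the rack is at (613,430) with two coupons at (598,400) and (637,437), the grey bracket is at (357,277), and the pink decoy at (238,240). Top view: rack (560,376), grey bracket (345,287), pink decoy (229,274). The grey one fits the description.

```bash
cat > h.py <<'E'
import numpy as np, cv2
from scipy.spatial.transform import Rotation as Ro
from bench import r, viewer
def ray(c,uv,fish=False):
    K=c["camera_matrix"]; R=cv2.Rodrigues(np.array(c["rvec"]))[0]; t=np.array(c["tvec"]).ravel()
    p=(np.array(uv,float)-K[:2,2])/np.array([K[0,0],K[1,1]])
    if fish:
        th=np.linalg.norm(p); d=np.r_[np.sin(th)*p/max(th,1e-9),np.cos(th)]
    else: d=np.r_[p,1]; d/=np.linalg.norm(d)
    return -R.T@t, R.T@d
def onz(c,uv,z,fish=False):
    o,d=ray(c,uv,fish); return o+d*(z-o[2])/d[2]
def tri(rays):
    A=sum(np.eye(3)-np.outer(d,d) for o,d in rays); b=sum((np.eye(3)-np.outer(d,d))@o for o,d in rays)
    return np.linalg.solve(A,b)
def proj(c,P,fish=False):
    K=c["camera_matrix"]; R=cv2.Rodrigues(np.array(c["rvec"]))[0]; q=R@np.array(P,float)+np.array(c["tvec"]).ravel()
    if fish:
        th=np.arctan2(np.hypot(q[0],q[1]),q[2]); p=th*q[:2]/np.hypot(q[0],q[1])
    else: p=q[:2]/q[2]
    return K[:2,:2].diagonal()*p+K[:2,2]
def TR(s=None):
    s=s or r.sense(); return np.array(s["tool_pos"]), Ro.from_euler('xyz',s["tcp_rot"],degrees=True)
def delta(P,R):  # shift and rotvec in tool axes from sensed pose
    p,R0=TR(); print("shift",np.round(R0.inv().apply(np.array(P)-p),1),"turn",np.round((R0.inv()*R).as_rotvec(degrees=True),1))
E
python3 - <<'E'
from h import *
s=1/1.5625
for n,d in (("scene",{"brk":(357,280),"pink":(238,240),"rackA":(572,403),"rackB":(655,465),"cA":(598,395),"cB":(637,430)}),("top",{"brk":(345,290),"pink":(229,274),"rackA":(532,359),"rackB":(593,393),"cA":(548,364),"cB":(574,379)})):
    c=viewer.calibration(n)
    for k,v in d.items(): print(n,k,np.round(onz(c,np.array(v)*s,80 if k[0]=='c' else 30)))
c=viewer.calibration("wrist");print(c)
o,d=ray(c,c["camera_matrix"][:2,2]);print(o,d)
a=cv2.imread("pics/scene0.png")[235:315,350:430]; b=cv2.imread("pics/top0.png")[205:275,325:395]
e=cv2.imread("pics/scene0.png")[150:210,190:270]
cv2.imwrite("pics/crop1.png",np.hstack([cv2.resize(a,(400,400),interpolation=cv2.INTER_CUBIC),cv2.resize(b,(400,400),interpolation=cv2.INTER_CUBIC)]))
cv2.imwrite("pics/w0.png",viewer.snapshot("wrist")[:,:,::-1])
E
```

```text
scene brk [555. 318.  30.]
scene pink [483. 640.  30.]
scene rackA [ 549. -240.   30.]
scene rackB [ 519. -424.   30.]
scene cA [ 557. -280.   80.]
scene cB [ 529. -371.   80.]
top brk [564. 325.  30.]
top pink [481. 669.  30.]
top rackA [ 563. -248.   30.]
top rackB [ 531. -429.   30.]
top cA [ 542. -290.   80.]
top cB [ 527. -365.   80.]
{'camera_matrix': array([[297.31863964,   0.        , 255.91837487],
       [  0.        , 297.31863964, 192.14996916],
       [  0.        ,   0.        ,   1.        ]]), 'rvec': array([-2.30656226, -1.75214762, -0.25583159]), 'tvec': array([-598.92818725,  -37.84517576,  380.00808762])}
[ 90.35256653 597.30114751 373.65910985] [ 0.27722759 -0.07912689 -0.95754049]
```

View pics/crop1.png

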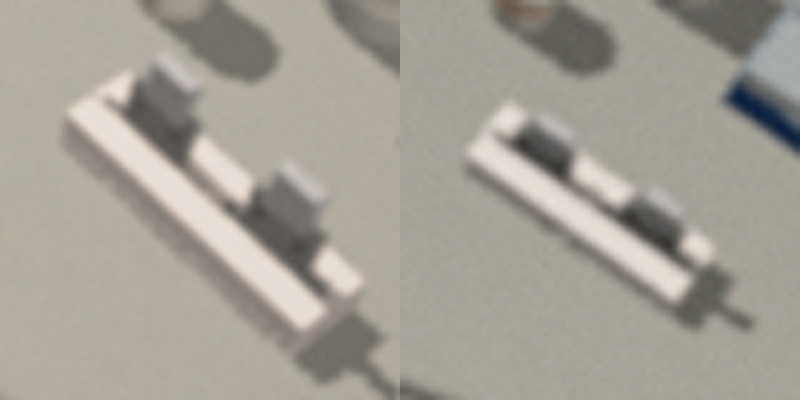

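View pics/w0.png

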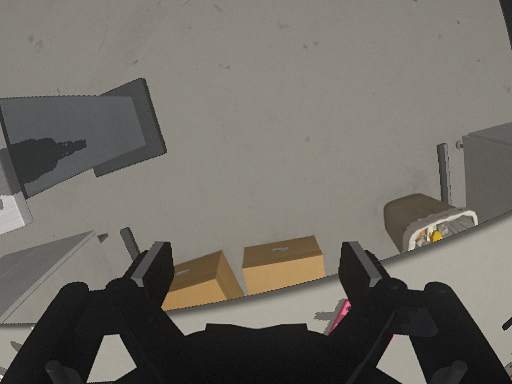

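The crop shows two grey coupons in the white rack, with tabs at (165,95) and (290,195) left, and (548,145) and (655,215) right. I can't make out the ears at this resolution. The wrist picture shows floor, with the fingers at the bottom. Next I'll move over the bracket for a wrist look.

Call:
carry_out:
  commands:
    - [[85, -60, -24, 0, 0, 0, 9], [85, -120, -47, 0, 0, 0, 18], [85, -175, -70, 0, 0, 0, 27], [85, -235, -92, 0, 0, 0, 36], [85, -290, -114, 0, 0, 0, 44]]

```text
time: 0.78
tool_pos: [411.1, 388.8, 250.1]
tcp_rot: [-180.0, -0.0, 120.2]
ft_force: [1.4, 0.5, -0.4]
finger_gap: 85.0
```

Call:
carry_out:
  commands:
    - [[85, -40, 23, 0, 0, 0, 0], [85, -80, 47, 0, 0, 0, 0], [85, -120, 70, 0, 0, 0, 0], [85, -120, 70, 0, 0, 0, 0], [85, -120, 70, 0, 0, 0, 0]]

```text
time: 1.4
tool_pos: [530.5, 322.3, 249.7]
tcp_rot: [-179.9, -0.0, 120.4]
ft_force: [0.1, -0.2, 0.0]
finger_gap: 85.2
```

Run:
```python
from h import *
import json
print(TR()[0]); c=viewer.calibration("wrist"); im=viewer.snapshot("wrist")
np.save("w1c.npy",c,allow_pickle=True)
cv2.imwrite("pics/w1.png",im[:,:,::-1]); print(c["rvec"],c["tvec"], proj(c,(560,320,30),1))
cv2.imwrite("pics/w1b.png",cv2.resize(im[:,:,::-1],(800,600),interpolation=cv2.INTER_CUBIC))
```

```text
[530.50115158 322.27703196 249.7277622 ]
[-2.75739854 -0.74934178 -0.10878272] [-620.41295133  -28.71239891  382.68182491] [276.36675343 181.43089761]
```

View pics/w1b.png

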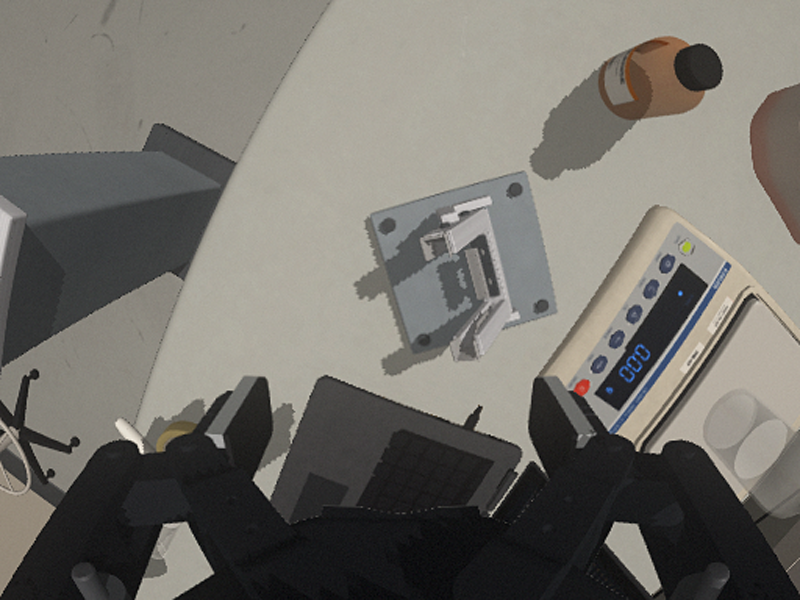

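Wrist view: the grey bracket's base corners are at about (371,214), (525,172), (557,312) and (413,354). The cheeks rise at (440,240) and (480,340), and the stop block is at (483,270). I'll enlarge the bracket.

Run:
```python
from h import *
c=np.load("w1c.npy",allow_pickle=True).item()
q=[(371,214),(525,172),(557,312),(411,355)]
P=[onz(c,np.array(v)/1.5625,10,1) for v in q]
B=[onz(c,np.array(v)/1.5625,12,1) for v in [(388,226),(515,190),(541,306),(421,341)]]
for S in (P,B):
    print(np.round(S,1).tolist(), "centre",np.mean(S,0))
    for i in range(4):
        d=S[(i+1)%4]-S[i]; print(np.linalg.norm(d),np.degrees(np.arctan2(d[1],d[0])))
im=cv2.imread("pics/w1.png")[105:235,230:365]
cv2.imwrite("pics/w1c.png",cv2.resize(im,None,fx=4.6,fy=4.6,interpolation=cv2.INTER_CUBIC))
```

```text
[[493.4, 340.3, 10.0], [580.5, 432.5, 10.0], [670.3, 350.0, 10.0], [581.5, 253.6, 10.0]] centre [581.41994547 344.09358829  10.        ]
126.82332337821859 46.62646212357731
121.92985236733334 -42.592428516438034
131.00645308008242 -132.61809956027466
123.67124119494864 135.46373811791273
[[509.6, 339.0, 12.0], [580.7, 415.6, 12.0], [653.5, 347.2, 12.0], [581.7, 269.5, 12.0]] centre [581.41669701 342.84218119  12.        ]
104.51886913125246 47.136341862449655
99.89933136512151 -43.22470904347802
105.78066783643253 -132.75258168927135
100.12028111806228 136.0540506505084
```

View pics/w1c.png

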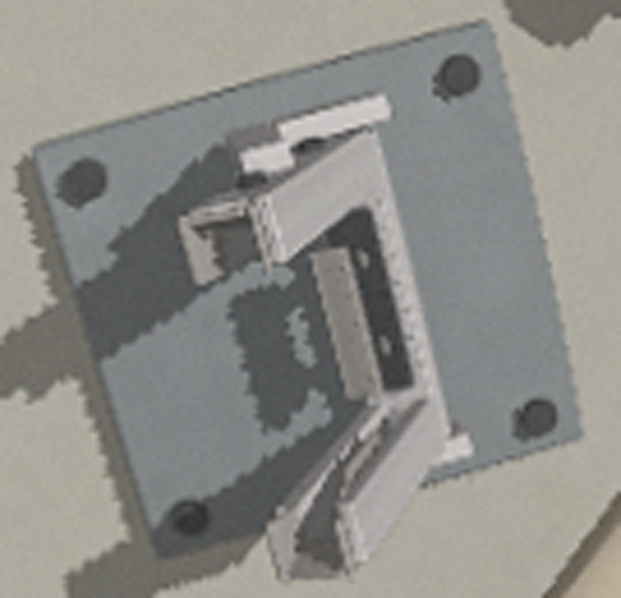

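The crop shows the slots end-on. The upper cheek's mouth is at about (230,240) and the lower cheek's at (315,535), so cradle y runs along the 137° direction and the yaw is about 47°. The clip bracket's grey form is confirmed. Next I'll look straight down the slots.

```bash
cat >> h.py <<'E'
def cradle(yaw): return Ro.from_euler('z',yaw,degrees=True)*Ro.from_euler('y',-30,degrees=True)
def toolR(C): M=C.as_matrix(); return Ro.from_matrix(np.c_[M[:,1],M[:,0],-M[:,2]])
E
python3 - <<'E'
from h import *
c=np.load("w1c.npy",allow_pickle=True).item()
a=[onz(c,np.array(v)/4.6+(230,105),87,1) for v in [(230,240),(315,535)]]
print(a, a[0]-a[1])
C=cradle(46.9); M=C.as_matrix(); print(M)
m=np.mean(a,0); o=m-M@[1,0,70]; print("origin",o, "base centre in yaw frame rel:", Ro.from_euler('z',-46.9,degrees=True).apply(np.array([581.4,343.5,0])-o))
p=o+M@[0,0,200]; print(p); delta(p,toolR(C))
E
```

```text
[array([539.27924437, 353.68118539,  87.        ]), array([591.7344753 , 305.90339464,  87.        ])] [-5.24552309e+01  4.77777908e+01 -5.68434189e-14]
[[ 0.59173245 -0.73016228 -0.34163689]
 [ 0.63233908  0.68327377 -0.36508114]
 [ 0.5         0.          0.8660254 ]]
origin [588.82970947 354.71563062  25.87822174] base centre in yaw frame rel: [-13.26575601  -2.23845268 -25.87822174]
[520.5023321  281.69940296 199.08330249]
shift [-30.5 -29.1  50.9] turn [-29.8   4.3 -16.1]
```

Call:
carry_out:
  commands:
    - [[85, -8, -7, 12, -7.5, 1, -4], [85, -15, -15, 25, -15, 2, -8], [85, -23, -22, 38, -22.5, 3, -12], [85, -30, -29, 51, -30, 4, -16], [85, -30, -29, 51, -30, 4, -16]]

```text
time: 2.08
tool_pos: [516.4, 280.4, 193.9]
tcp_rot: [150.2, 0.0, 136.7]
ft_force: [-0.1, -0.0, 0.2]
finger_gap: 84.5
```

Run:
```python
from h import *
print(TR()[0],r.sense()["joint_pos"]); c=viewer.calibration("wrist"); im=viewer.snapshot("wrist")
np.save("w2c.npy",c,allow_pickle=True)
cv2.imwrite("pics/w2.png",im[:,:,::-1])
M=cradle(46.9).as_matrix(); u=proj(c,np.array([588.8,354.7,26])+M@[0,0,50],1); print(u)
x,y=np.clip((u-[70,65]).astype(int),0,None); print(x,y)
cv2.imwrite("pics/w2c.png",cv2.resize(im[y:y+130,x:x+150,::-1],None,fx=4.6,fy=4.6,interpolation=cv2.INTER_CUBIC))
```

```text
[516.35935159 280.39947319 193.85572368] [ 14.44538742 -16.15817705 118.51719515  19.25014656  53.39821652
 -40.49188705]
[262.43652612 185.34894868]
192 120
```

View pics/w2c.png

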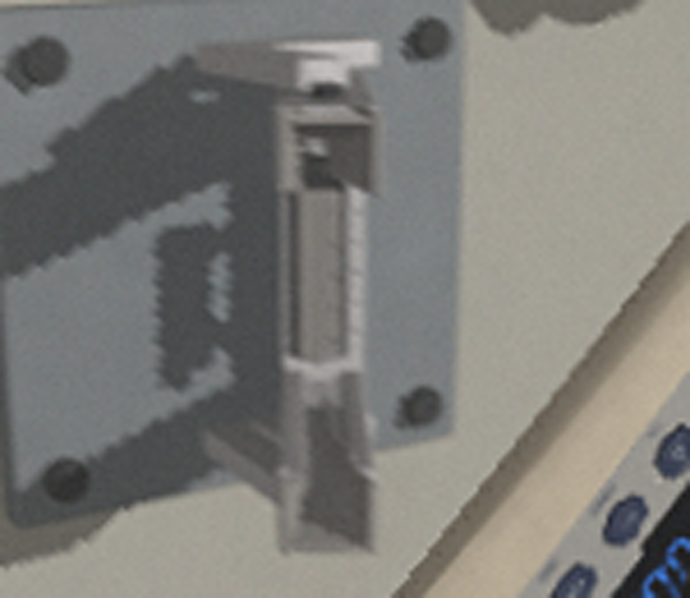

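The slot-axis view shows the upper mouth's outer corners at (280,108) and (381,112), the lower mouth's at (283,552) and (376,552), and the stop bar at (324,275).

Run:
```python
from h import *
c=np.load("w2c.npy",allow_pickle=True).item()
def onplane(v,o,n):
    p,d=ray(c,np.array(v)/4.6+(192,120),1); return p+d*((o-p)@n)/(d@n)
C=cradle(46.9); M=C.as_matrix(); o=np.array([588.8,354.7,26.])
for it in range(5):
    Q=[onplane(v,o+M@[0,0,70],M[:,2]) for v in [(280,108),(381,112),(376,552),(283,552)]]
    L=np.array([M.T@(q-o) for q in Q]); m=np.mean(Q,0)
    # move o so mouth centre is x=1.25,y=0 ; keep height 26
    e=M@[L[:,0].mean()-1.25,L[:,1].mean(),0]; e=e-M[:,2]*e[2]/M[2,2]; o=o+e
print(np.round(L,1),"origin",o, "m",m)
t=(Q[0]+Q[1]-Q[2]-Q[3]); print("yaw from mouths",np.degrees(np.arctan2(-t[0],t[1])))
P=[onz(c,np.array(v)/4.6+(192,120),12,1) for v in [(44,62),(429,40),(421,407),(67,480)]]
print("bolts",np.round(P,1).tolist(),"centre",np.mean(P,0)); 
for i in range(4):
    d=P[(i+1)%4]-P[i]; print(np.linalg.norm(d),np.degrees(np.arctan2(d[1],d[0])))
print("base centre rel o",Ro.from_euler('z',-46.9,degrees=True).apply(np.mean(P,0)-o))
print("bar (324,275) at z13", M.T@(onplane((324,275),o+M@[0,0,13],M[:,2])-o))
```

```text
[[ -8.2  45.2  70. ]
 [ 10.4  44.5  70. ]
 [ 10.9 -44.9  70. ]
 [ -8.1 -44.8  70. ]] origin [590.43188812 352.59112737  26.        ] m [567.2569716  327.82587154  87.24677826]
yaw from mouths 47.052724203990884
bolts [[511.2, 340.5, 12.0], [582.5, 416.7, 12.0], [655.8, 348.0, 12.0], [584.9, 272.3, 12.0]] centre [583.61192526 344.3852946   12.        ]
104.36064990623797 46.914444038260775
100.47046986597285 -43.149828515412885
103.69821050082884 -133.12221001552672
100.40557245953207 137.2281603213139
base centre rel o [-10.6514913   -0.62715072 -14.        ]
bar (324,275) at z13 [ 1.01260229 -1.43737358 13.        ]
```

Run:
```python
from h import *
delta([530,0,260],Ro.from_euler('xyz',[180,0,105],degrees=True))
```

```text
shift [-201.4 -139.9 -151.8] turn [29.2 -8.1 30.9]
```

Call:
carry_out:
  commands:
    - [[85, -40, -28, -31, 6, -1.5, 6], [85, -80, -56, -61, 12, -3, 12], [85, -120, -84, -91, 18, -5, 18], [85, -160, -112, -121, 24, -6.5, 25], [85, -201, -140, -152, 29.2, -8.1, 30.9]]

```text
time: 2.75
tool_pos: [534.4, -0.5, 265.7]
tcp_rot: [179.7, 0.3, 104.8]
ft_force: [0.5, -1.0, -0.5]
finger_gap: 84.9
```

Run:
```python
from h import *
print(TR()[0]); delta([545,-300,260],Ro.from_euler('xyz',[180,0,80],degrees=True))
```

```text
[ 5.34426703e+02 -4.66254528e-01  2.65737909e+02]
shift [-292.2  -66.5    6.7] turn [ 0.4  0.2 24.8]
```

Call:
carry_out:
  commands:
    - [[85, -60, -13, 0, 0, 0, 5], [85, -120, -27, 0, 0, 0, 10], [85, -180, -40, 0, 0, 0, 15], [85, -240, -54, 0, 0, 0, 20], [85, -292, -67, 6, 0, 0, 25]]

```text
time: 3.38
tool_pos: [546.2, -301.8, 258.8]
tcp_rot: [179.5, 0.1, 79.8]
ft_force: [1.3, 0.2, -0.8]
finger_gap: 84.7
```

Call:
carry_out:
  commands:
    - [[85, 0, 0, 0, 0, 0, 0], [85, 0, 0, 0, 0, 0, 0]]

```text
time: 3.62
tool_pos: [545.3, -298.8, 256.8]
tcp_rot: [179.7, -0.0, 80.1]
ft_force: [-0.3, 0.2, -0.2]
finger_gap: 84.9
```

Run:
```python
from h import *
print(TR()[0],r.sense()["tcp_rot"]); c=viewer.calibration("wrist"); im=viewer.snapshot("wrist")
np.save("w3c.npy",c,allow_pickle=True)
cv2.imwrite("pics/w3.png",im[:,:,::-1])
u=np.mean([proj(c,p,1) for p in [(557,-285,80),(528,-368,80)]],0); print(u)
x,y=np.clip((u-[90,75]).astype(int),0,None); print(x,y)
cv2.imwrite("pics/w3c.png",cv2.resize(im[y:y+150,x:x+180,::-1],None,fx=4,fy=4,interpolation=cv2.INTER_CUBIC))
```

```text
[ 545.27496292 -298.78065376  256.83004434] [ 1.79671467e+02 -3.05935151e-02  8.01079558e+01]
[256.93922813 199.88833771]
166 124
```

View pics/w3c.png

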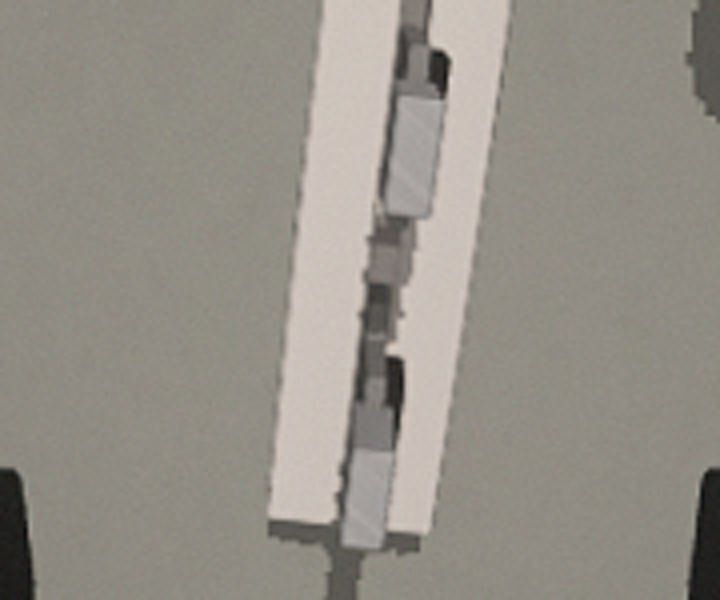

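Two candidates: the upper coupon with its tab at (415,155), and the lower one with its tab at (365,495). The ears aren't clear from straight above, so I'll look from the robot's side.

Run:
```python
from h import *
c=np.load("w3c.npy",allow_pickle=True).item()
f=lambda v,z:onz(c,np.array(v)/4+(166,124),z,1)
# tab top corners at z=98
for q in ([(400,97),(446,99),(431,216),(384,211)],[(354,449),(393,452),(383,548),(341,544)]):
    P=np.array([f(v,98) for v in q]); print(np.round(P,1).tolist(),P.mean(0), [round(np.linalg.norm(P[(i+1)%4]-P[i]),1) for i in range(4)], "yaw",[round(np.degrees(np.arctan2(-(P[i]-P[j])[0],(P[i]-P[j])[1])),1) for i,j in((0,3),(1,2))])
E_=[f(v,30) for v in [(322,0),(268,520),(511,0),(430,533)]]; print(np.round(E_,1).tolist())
for i,j in ((0,1),(2,3)):
    d=E_[i]-E_[j]; print("rack yaw",np.degrees(np.arctan2(-d[0],d[1])))
u=np.array([.985,-.17,0]);k=np.array([0,0,1]);a=np.radians(31)
zt=np.sin(a)*u-np.cos(a)*k; xt=-np.cos(a)*u-np.sin(a)*k
R=Ro.from_matrix(np.c_[xt,np.cross(zt,xt),zt]); P=np.array([540,-328,40])-94*u+137*k
print(P,R.as_euler('xyz',degrees=True)); delta(P,R)
```

```text
[[561.4, -269.1, 98.0], [572.3, -271.4, 98.0], [564.1, -299.4, 98.0], [552.9, -296.2, 98.0]] [ 562.66640253 -284.02484328   98.        ] [np.float64(11.1), np.float64(29.2), np.float64(11.6), np.float64(28.5)] yaw [np.float64(-17.4), np.float64(-16.2)]
[[534.6, -358.0, 98.0], [544.5, -360.7, 98.0], [537.1, -389.0, 98.0], [526.1, -385.8, 98.0]] [ 535.56980179 -373.38219556   98.        ] [np.float64(10.3), np.float64(29.3), np.float64(11.5), np.float64(29.0)] yaw [np.float64(-17.0), np.float64(-14.6)]
[[544.7, -246.7, 30.0], [496.2, -410.7, 30.0], [599.6, -255.9, 30.0], [548.8, -425.1, 30.0]]
rack yaw -16.48157236136046
rack yaw -16.71703827289835
[ 447.41 -312.02  177.  ] [180.          31.         170.20785376]
shift [-30.4 -94.4  79.2] turn [-24.  -24.1 -87.7]
```

Run:
```python
from h import *
u=np.array([.9583,-.2857,0]);k=np.array([0,0,1]);a=np.radians(35)
zt=np.sin(a)*u-np.cos(a)*k; xt=np.array([.2857,.9583,0])
R=Ro.from_matrix(np.c_[xt,np.cross(zt,xt),zt]); P=np.array([549,-329,45])-154*zt
print(P); delta(P,R)
```

```text
[ 464.35262196 -303.76389867  171.14941482]
shift [-19.4 -79.2  85.1] turn [-34.6  -2.1   6.5]
```

Call:
carry_out:
  commands:
    - [[85, -5, -20, 10, -8.5, -0.5, 1.5], [85, -10, -40, 30, -17, -1, 3], [85, -15, -60, 55, -26, -1.5, 5], [85, -19, -79, 85, -34.6, -2, 6.5], [85, -19, -79, 85, -34.6, -2, 6.5]]

```text
time: 4.3
tool_pos: [455.2, -294.5, 154.8]
tcp_rot: [146.2, -0.9, 73.5]
ft_force: [-0.3, 1.7, -0.4]
finger_gap: 84.9
```

Run:
```python
from h import *
print(TR()[0],r.sense()["tcp_rot"]); c=viewer.calibration("wrist"); im=viewer.snapshot("wrist")
np.save("w4c.npy",c,allow_pickle=True)
cv2.imwrite("pics/w4.png",im[:,:,::-1])
u=np.mean([proj(c,p,1) for p in [(563,-284,50),(536,-373,50)]],0); print(u)
x,y=np.clip((u-[90,85]).astype(int),0,None); print(x,y)
cv2.imwrite("pics/w4c.png",cv2.resize(im[y:y+170,x:x+180,::-1],None,fx=3.5,fy=3.5,interpolation=cv2.INTER_CUBIC))
```

```text
[ 455.2383794  -294.49773854  154.83807657] [146.17610963  -0.8979972   73.47701719]
[281.50280651 190.404349  ]
191 105
```

View pics/w4c.png

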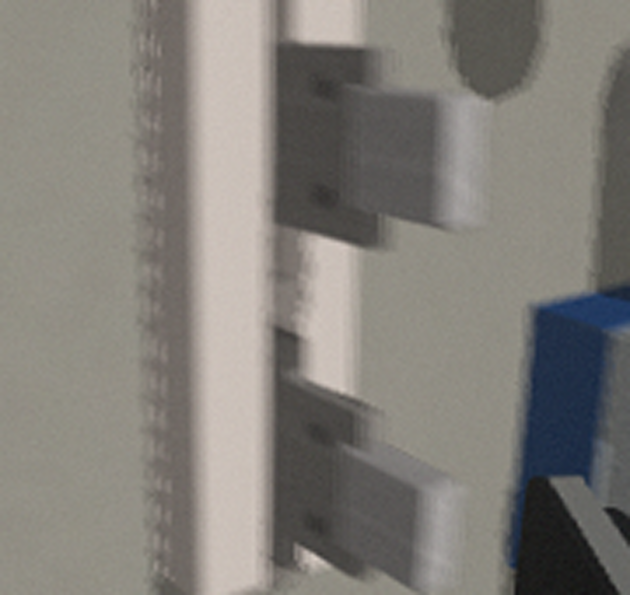

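The front view settles it. The lower coupon, at about (330,480), has ear steps at (287,350) and (285,550). The upper one at (330,150) has none, so the right-hand coupon (y about -373) is the one to take.

Run:
```python
from h import *
print(TR()[0]);delta([535.6,-373.4,170],Ro.from_euler('xyz',[180,0,73.4],degrees=True))
```

```text
[ 459.52712232 -299.10322396  163.21672237]
shift [-49.5  81.7  47.1] turn [34.4 -0.5 -0.1]
```

Call:
carry_out:
  commands:
    - [[85, -10, 18, 5, 8.6, 0, 0], [85, -23, 36, 18, 17, 0, 0], [85, -35, 54, 35, 26, 0, 0], [85, -46, 72, 51, 34.5, 0, 0], [85, -46, 72, 51, 34.5, 0, 0]]

```text
time: 4.97
tool_pos: [539.8, -374.5, 166.8]
tcp_rot: [179.8, -0.1, 73.6]
ft_force: [-0.5, 0.8, -0.7]
finger_gap: 85.0
```

Call:
carry_out:
  commands:
    - [[85, 0, 0, 0, 0, 0, 0], [85, 0, 0, 0, 0, 0, 0], [85, 0, 0, 0, 0, 0, 0]]

```text
time: 5.35
tool_pos: [534.3, -373.3, 171.7]
tcp_rot: [179.4, -0.1, 73.4]
ft_force: [0.5, 0.6, -0.5]
finger_gap: 85.3
```

Run:
```python
from h import *
print(TR()[0],r.sense()["tcp_rot"],r.sense()["joint_pos"]);delta([535.6,-373.4,86],Ro.from_euler('xyz',[180,0,73.4],degrees=True))
```

```text
[ 534.25810813 -373.32823345  171.69799458] [ 1.79402563e+02 -7.59599488e-02  7.34220998e+01] [-39.61218193  17.49886406  82.05972954   0.30842262  79.9214614
 -23.08648135]
shift [ 0.2  0.4 85.7] turn [ 0.6 -0.1  0. ]
```

Call:
carry_out:
  commands:
    - [[85, 0, 0.5, 30, 0, 0, 0], [85, 0, 0.5, 60, 0, 0, 0], [85, 0, 0.5, 85, 0, 0, 0], [85, 0, 0.5, 85, 0, 0, 0], [85, 0, 0.5, 85, 0, 0, 0]]

```text
time: 5.98
tool_pos: [535.8, -373.9, 86.1]
tcp_rot: [179.5, -0.1, 73.4]
ft_force: [0.6, -0.3, 0.9]
finger_gap: 85.1
```

Call:
carry_out:
  commands:
    - [[0, 0, 0, 0, 0, 0, 0], [0, 0, 0, 0, 0, 0, 0], [0, 0, 0, 0, 0, 0, 0], [0, 0, 0, 0, 0, 0, 0], [0, 0, 0, 0, 0, 0, 0]]
  grip_force: 50

```text
time: 6.6
tool_pos: [535.4, -373.3, 84.1]
tcp_rot: [179.6, -0.2, 73.4]
ft_force: [0.2, -0.2, 1.4]
finger_gap: 11.3
```

Call:
carry_out:
  commands:
    - [[0, 0, 0, 0, 0, 0, 0], [0, 0, 0, 0, 0, 0, 0], [0, 0, 0, 0, 0, 0, 0], [0, 0, 0, 0, 0, 0, 0]]
  grip_force: 70

```text
time: 7.1
tool_pos: [535.5, -373.4, 84.1]
tcp_rot: [179.6, -0.2, 73.4]
ft_force: [-1.7, 0.4, 4.3]
finger_gap: 11.4
```

Call:
carry_out:
  commands:
    - [[0, 0, 0, -15, 0, 0, 0], [0, 0, 0, -40, 0, 0, 0], [0, 0, 0, -75, 0, 0, 0], [0, 0, 0, -115, 0, 0, 0], [0, 0, 0, -150, 0, 0, 0]]

```text
time: 7.72
tool_pos: [534.2, -373.3, 235.9]
tcp_rot: [179.6, -0.2, 73.4]
ft_force: [0.5, -0.9, -1.4]
finger_gap: 11.6
```

Run:
```python
from h import *
s=r.sense(); print(TR()[0],s["tcp_rot"],s["ft_force"],s["finger_gap"]);
im=viewer.snapshot("wrist"); cv2.imwrite("pics/w5.png",im[200:,80:440,::-1])
C=cradle(46.95);M=C.as_matrix();o=np.array([590.4,352.6,26])
pre=o+M@[1,0,62+78+40]; print("pre",pre,toolR(C).as_euler('xyz',degrees=True))
delta([500,-60,270],Ro.from_euler('xyz',[175,0,100],degrees=True))
```

```text
[ 534.24221776 -373.31131333  235.89475632] [ 1.79603506e+02 -1.65726909e-01  7.34464619e+01] [ 0.45035654 -0.85659011 -1.38643648] 11.558683776705736
pre [529.55391099 287.46461116 182.38457268] [150.     0.   136.95]
shift [ 291.4 -123.6  -29.6] turn [ -4.1   1.3 -26.5]
```

View pics/w5.png

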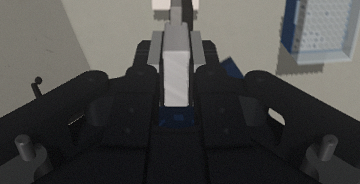

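The coupon is held squarely between the pads and clear of the rack. Its tab top is at (176,80).

Call:
carry_out:
  commands:
    - [[0, 40, -15, -20, -1, 0, -4], [0, 100, -40, -30, -1, 0, -8], [0, 160, -65, -30, -2, 0, -14], [0, 220, -92, -30, -3, 1, -20], [0, 280, -118, -30, -4, 1, -26]]

```text
time: 8.4
tool_pos: [501.5, -81.4, 264.1]
tcp_rot: [175.5, -0.1, 99.6]
ft_force: [1.1, 0.0, -0.9]
finger_gap: 11.4
```

Call:
carry_out:
  commands:
    - [[0, 0, 0, 0, 0, 0, 0], [0, 0, 0, 0, 0, 0, 0]]

```text
time: 8.65
tool_pos: [502.2, -83.2, 264.3]
tcp_rot: [175.5, -0.0, 99.5]
ft_force: [0.7, -0.2, -1.4]
finger_gap: 10.8
```

Run:
```python
from h import *
s=r.sense(); print(TR()[0],s["tcp_rot"],s["ft_force"],s["finger_gap"]);
C=cradle(46.95);M=C.as_matrix();o=np.array([590.4,352.6,26])
delta(o+M@[1,0,250],toolR(C))
```

```text
[502.20444262 -83.21938851 264.25532016] [ 1.75489738e+02 -2.29670424e-02  9.94851444e+01] [ 0.65909506 -0.22035759 -1.39446621] 10.801447707998966
shift [339.8  58.4  26.1] turn [-24.6  11.2 -36.1]
```

Call:
carry_out:
  commands:
    - [[0, 55, 10, 4, -4, 2, -6], [0, 112, 19, 8, -8, 4, -12], [0, 170, 29, 13, -12, 6, -18], [0, 228, 39, 17, -17, 8, -25], [0, 285, 49, 22, -21, 9.5, -31]]

```text
time: 9.28
tool_pos: [506.0, 206.2, 246.3]
tcp_rot: [153.5, -0.9, 131.7]
ft_force: [1.2, -0.3, -2.7]
finger_gap: 11.1
```

Call:
carry_out:
  commands:
    - [[0, 0, 0, 0, 0, 0, 0], [0, 0, 0, 0, 0, 0, 0], [0, 0, 0, 0, 0, 0, 0]]

```text
time: 9.65
tool_pos: [506.1, 204.7, 246.5]
tcp_rot: [153.6, -1.0, 131.5]
ft_force: [0.1, -0.1, -2.0]
finger_gap: 11.0
```

Run:
```python
from h import *
s=r.sense(); print(TR()[0],s["tcp_rot"],s["ft_force"],s["finger_gap"]);
C=cradle(46.95);M=C.as_matrix();o=np.array([590.4,352.6,26])
delta(o+M@[1,0,190],toolR(C))
```

```text
[506.13291133 204.68024717 246.49647591] [153.64313807  -0.96602744 131.52581455] [ 0.0824222  -0.05528705 -1.95445576] 11.019154472011293
shift [45.  35.5 80.3] turn [-3.6  1.7 -5.2]
```

Call:
carry_out:
  commands:
    - [[0, 22, 17, 20, -1.8, 1, -2.6], [0, 45, 35, 50, -3.6, 1.7, -5.2], [0, 45, 35.5, 80, -3.6, 1.7, -5.2], [0, 45, 35.5, 80, -3.6, 1.7, -5.2], [0, 45, 35.5, 80, -3.6, 1.7, -5.2]]

```text
time: 10.28
tool_pos: [525.7, 284.5, 192.0]
tcp_rot: [150.0, -0.0, 137.0]
ft_force: [0.4, 0.8, -1.4]
finger_gap: 11.1
```

Call:
carry_out:
  commands:
    - [[0, 0, 0, 0, 0, 0, 0], [0, 0, 0, 0, 0, 0, 0]]

```text
time: 10.52
tool_pos: [525.7, 285.0, 192.5]
tcp_rot: [149.9, 0.0, 137.0]
ft_force: [0.0, -0.3, -2.3]
finger_gap: 11.2
```

```bash
cat >> h.py <<'E'
O=np.array([590.4,352.6,26]); C=cradle(46.95); M=C.as_matrix()
def rep(x=1,y=0,z=None):
    s=r.sense(); p,R=TR(s); q=M.T@(p-O); print(s["time"],"tcp in cradle",np.round(q,1),"F cradle",np.round(M.T@s["ft_force"],1),"T",np.round(s["wrist_torque"],2),"gap",round(s["finger_gap"],1))
    delta(O+M@[x,y,q[2] if z is None else z],toolR(C))
E
python3 - <<'E'
from h import *
rep(1,0,190)
c=viewer.calibration("wrist"); im=viewer.snapshot("wrist"); np.save("w6c.npy",c,allow_pickle=True); cv2.imwrite("pics/w6.png",im[:,:,::-1])
cv2.imwrite("pics/w6c.png",cv2.resize(im[110:310,150:370,::-1],None,fx=3,fy=3,interpolation=cv2.INTER_CUBIC))
print([proj(c,O+M@[1,s*45,70],1) for s in(1,-1)])
E
```

```text
10.525 tcp in cradle [  2.2   1.1 191. ] F cradle [-1.3 -0.2 -1.9] T [-0.31  0.35 -0.06] gap 11.2
shift [-1.1 -1.2  1. ] turn [ 0.1 -0.   0.1]
[array([253.86422104, 140.59645861]), array([253.89983883, 239.85785854])]
```

View pics/w6c.png

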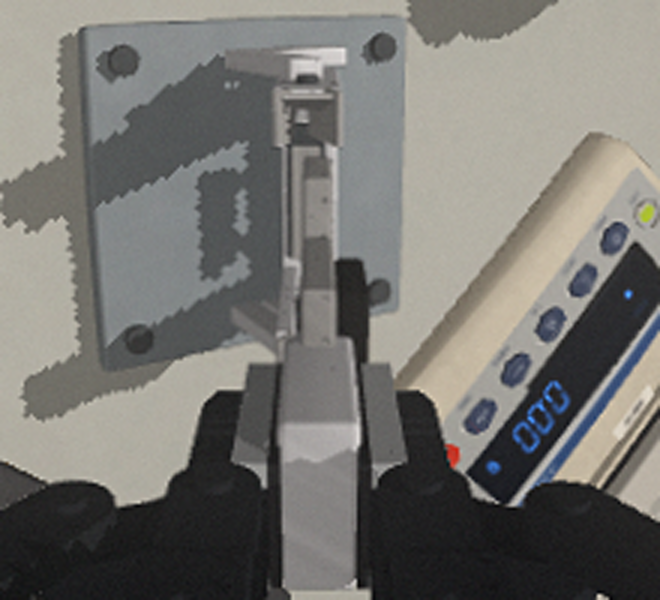

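The view down the slots shows the upper mouth spanning x 272–343 with its outer edge at y≈86. The coupon's left ear is at (318,150), roughly in line with it.

Run:
```python
from h import *
c=np.load("w6c.npy",allow_pickle=True).item()
g=lambda P:np.round((proj(c,O+M@np.array(P,float),1)-(150,110))*3)
for z in (121,145): print(z,[g((2.2+s*3,38.1,z)) for s in(-1,1)])
print("tab top",[g((2.2+s*6,1.1+q*15,205)) for s in(-1,1) for q in (1,-1)])
print("mouth",[g((x,45,70)) for x in(-8.3,10.6)],"stop top z13",[g((1+x,20,13)) for x in(-5,5)])
rep(1,0,190)
```

```text
121 [array([302., 150.]), array([330., 150.])]
145 [array([301., 173.]), array([331., 173.])]
tab top [array([273., 419.]), array([277., 588.]), array([359., 419.]), array([355., 588.])]
mouth [array([278.,  92.]), array([346.,  92.])] stop top z13 [array([298., 144.]), array([327., 144.])]
10.575 tcp in cradle [  2.    1.3 190.7] F cradle [-0.5  0.8 -1.7] T [-0.3   0.32 -0.05] gap 11.2
shift [-1.3 -1.   0.7] turn [ 0.1 -0.   0.1]
```

Call:
carry_out:
  commands:
    - [[0, 0, -1.8, 10, 0, 0, 0], [0, -0.3, -1.8, 25, 0, 0, 0], [0, -0.3, -1.8, 40, 0, 0, 0], [0, -0.3, -1.8, 50, 0, 0, 0], [0, -0.3, -1.8, 50, 0, 0, 0]]

```text
time: 11.2
tool_pos: [540.6, 302.4, 145.1]
tcp_rot: [150.1, -0.1, 137.1]
ft_force: [0.4, -0.1, -1.8]
finger_gap: 11.4
```

Call:
carry_out:
  commands:
    - [[0, 0, 0, 3, 0, 0, 0], [0, 0, 0, 6, 0, 0, 0], [0, 0, 0, 9, 0, 0, 0], [0, 0, 0, 9, 0, 0, 0], [0, 0, 0, 9, 0, 0, 0]]

```text
time: 11.82
tool_pos: [544.3, 305.6, 139.2]
tcp_rot: [150.0, -0.0, 137.1]
ft_force: [0.3, 0.8, -1.4]
finger_gap: 11.1
```

Run:
```python
from h import *
rep(0.3,0.9)
im=viewer.snapshot("wrist"); cv2.imwrite("pics/w7.png",cv2.resize(im[110:310,150:370,::-1],None,fx=3,fy=3,interpolation=cv2.INTER_CUBIC))
```

```text
11.825 tcp in cradle [ -0.4   1.6 131. ] F cradle [ 0.   0.3 -1.6] T [-0.35  0.28 -0.  ] gap 11.1
shift [-0.7  0.7 -0. ] turn [ 0.  -0.1  0.1]
```

Call:
carry_out:
  commands:
    - [[0, 0, 0, 2, 0, 0, 0], [0, 0, 0, 4, 0, 0, 0], [0, 0, 0, 6, 0, 0, 0], [0, 0, 0, 8, 0, 0, 0], [0, 0, 0, 8, 0, 0, 0]]

```text
time: 12.5
tool_pos: [546.8, 308.5, 131.8]
tcp_rot: [150.0, -0.0, 137.1]
ft_force: [0.0, 0.4, -1.5]
finger_gap: 11.0
```

Run:
```python
from h import *
rep(0.3,0.9)
```

```text
12.5 tcp in cradle [ -0.7   1.7 122.6] F cradle [-0.5  0.2 -1.5] T [-0.31  0.32 -0.01] gap 11.0
shift [-0.8  1.  -0. ] turn [-0.  -0.1  0.1]
```

Call:
carry_out:
  commands:
    - [[0, 0, 0, 2, 0, 0, 0], [0, 0, 0, 4, 0, 0, 0], [0, 0, 0, 6, 0, 0, 0], [0, 0, 0, 8, 0, 0, 0], [0, 0, 0, 8, 0, 0, 0]]

```text
time: 13.12
tool_pos: [549.3, 311.2, 124.3]
tcp_rot: [150.1, -0.1, 137.1]
ft_force: [0.4, -1.2, -5.5]
finger_gap: 10.9
```

Run:
```python
from h import *
rep(0.3,0.9)
```

```text
13.125 tcp in cradle [ -1.4   1.8 114.3] F cradle [-3.3 -1.1 -4.4] T [-0.94  0.56 -0.09] gap 10.9
shift [-0.9  1.7 -0. ] turn [-0.1 -0.1  0.1]
```

Call:
carry_out:
  commands:
    - [[0, 0, 0, 1.5, 0, 0, 0], [0, 0, 0, 3, 0, 0, 0], [0, 0, 0, 4.5, 0, 0, 0], [0, 0, 0, 4.5, 0, 0, 0], [0, 0, 0, 4.5, 0, 0, 0]]

```text
time: 13.75
tool_pos: [550.8, 312.9, 120.6]
tcp_rot: [150.0, -0.1, 137.1]
ft_force: [-2.1, -2.7, -4.4]
finger_gap: 11.1
```

Run:
```python
from h import *
rep(0,0.9)
```

```text
13.75 tcp in cradle [ -1.3   1.9 110. ] F cradle [-5.1 -0.3 -2.1] T [-1.15  0.95 -0.01] gap 11.1
shift [-1.   1.3 -0. ] turn [-0.  -0.1  0.1]
```

Call:
carry_out:
  commands:
    - [[0, 0, 0, 2, 0, 0, 0], [0, 0, 0, 4, 0, 0, 0], [0, 0, 0, 6, 0, 0, 0], [0, 0, 0, 7.5, 0, 0, 0], [0, 0, 0, 7.5, 0, 0, 0]]

```text
time: 14.38
tool_pos: [553.3, 315.6, 114.2]
tcp_rot: [150.0, -0.1, 137.1]
ft_force: [-2.7, -3.0, -4.9]
finger_gap: 11.0
```

Run:
```python
from h import *
rep(0,0.9)
```

```text
14.375 tcp in cradle [ -1.2   1.9 102.5] F cradle [-6.  -0.1 -2.2] T [-1.22  1.01  0.05] gap 11.0
shift [-1.   1.2 -0. ] turn [-0.  -0.1  0.1]
```

Call:
carry_out:
  commands:
    - [[0, 0, 0, 1, 0, 0, 0], [0, 0, 0, 2, 0, 0, 0], [0, 0, 0, 3, 0, 0, 0], [0, 0, 0, 4, 0, 0, 0], [0, 0, 0, 4, 0, 0, 0]]

```text
time: 15.0
tool_pos: [554.7, 317.1, 110.8]
tcp_rot: [150.0, -0.1, 137.1]
ft_force: [-3.8, -3.9, -3.6]
finger_gap: 10.6
```

Call:
carry_out:
  commands:
    - [[0, 0, 0, 0.7, 0, 0, 0], [0, 0, 0, 1.4, 0, 0, 0], [0, 0, 0, 2, 0, 0, 0], [0, 0, 0, 2, 0, 0, 0]]

```text
time: 15.5
tool_pos: [555.4, 317.8, 109.3]
tcp_rot: [150.0, -0.1, 137.1]
ft_force: [-6.5, -5.5, -1.7]
finger_gap: 10.9
```

Call:
carry_out:
  commands:
    - [[0, 0, 0, 0.5, 0, 0, 0], [0, 0, 0, 1, 0, 0, 0], [0, 0, 0, 1, 0, 0, 0], [0, 0, 0, 1, 0, 0, 0]]

```text
time: 16.0
tool_pos: [555.7, 318.1, 108.6]
tcp_rot: [150.0, -0.1, 137.1]
ft_force: [-7.7, -7.5, 2.3]
finger_gap: 11.1
```

Run:
```python
from h import *
rep(0,0.9)
```

```text
16.0 tcp in cradle [-1.   1.8 95.9] F cradle [-8.2  0.5  7.4] T [-1.36  1.47  0.02] gap 11.1
shift [-0.9  1.  -0. ] turn [-0.  -0.1  0.1]
```

Call:
carry_out:
  commands:
    - [[0, 0, 0, 0.4, 0, 0, 0], [0, 0, 0, 0.8, 0, 0, 0], [0, 0, 0, 0.8, 0, 0, 0], [0, 0, 0, 0.8, 0, 0, 0]]

```text
time: 16.5
tool_pos: [556.0, 318.4, 108.1]
tcp_rot: [150.0, -0.1, 137.1]
ft_force: [-10.3, -9.4, 4.7]
finger_gap: 11.4
```

Run:
```python
from h import *
rep(0,0.9)
```

```text
16.5 tcp in cradle [-1.   1.8 95.3] F cradle [-9.7  1.1 11. ] T [-1.54  1.63  0.04] gap 11.4
shift [-0.9  1.  -0. ] turn [-0.  -0.1  0.1]
```

Force along the slot rose to about 13 N over baseline, at close to the bar's spring rate, so the coupon is pressing firmly on the bar. I'll ease the sideways load and release.

Call:
carry_out:
  commands:
    - [[0, 0, -0.6, 0, 0, 0, 0], [0, 0, -0.6, 0.2, 0, 0, 0], [0, 0, -0.6, 0.2, 0, 0, 0]]

```text
time: 16.88
tool_pos: [556.0, 318.3, 108.0]
tcp_rot: [150.0, -0.0, 137.1]
ft_force: [-9.9, -9.6, 4.9]
finger_gap: 11.1
```

Run:
```python
from h import *
rep(0,0.9)
```

```text
16.875 tcp in cradle [-1.1  1.7 95.3] F cradle [-9.5  0.7 11.2] T [-1.3   1.61  0.13] gap 11.1
shift [-0.8  1.1 -0. ] turn [ 0.  -0.1  0.1]
```

Call:
carry_out:
  commands:
    - [[20, 0, 0, 0, 0, 0, 0], [40, 0, 0, 0, 0, 0, 0], [60, 0, 0, 0, 0, 0, 0], [60, 0, 0, 0, 0, 0, 0], [60, 0, 0, 0, 0, 0, 0]]

```text
time: 17.5
tool_pos: [556.2, 318.5, 107.7]
tcp_rot: [150.0, -0.0, 137.1]
ft_force: [0.4, 0.3, 0.0]
finger_gap: 60.3
```

Call:
carry_out:
  commands:
    - [[60, 0, 0, -5, 0, 0, 0], [60, 0, 0, -25, 0, 0, 0], [60, 0, 0, -60, 0, 0, 0], [60, 0, 0, -100, 0, 0, 0], [60, 0, 0, -100, 0, 0, 0]]

```text
time: 18.12
tool_pos: [523.7, 281.6, 198.8]
tcp_rot: [149.6, 0.2, 137.0]
ft_force: [0.0, 0.1, -0.3]
finger_gap: 59.8
```

Run:
```python
from h import *
rep()
c=viewer.calibration("wrist"); im=viewer.snapshot("wrist"); np.save("w8c.npy",c,allow_pickle=True)
u=proj(c,O+M@[1,0,60],1); x,y=(u-[75,65]).astype(int); print(x,y)
g=lambda P:np.round((proj(c,O+M@np.array(P,float),1)-(x,y))*4.5)
print("tab top pred at z=18",[g((s*6,q*15,110)) for s in(-1,1) for q in (1,-1)])
cv2.imwrite("pics/w8.png",cv2.resize(im[y:y+130,x:x+150,::-1],None,fx=4.5,fy=4.5,interpolation=cv2.INTER_CUBIC))
```

```text
18.125 tcp in cradle [  2.    0.2 198.4] F cradle [-0.1  0.  -0.3] T [-0.14  0.08  0.05] gap 59.8
shift [-0.2 -1.  -0. ] turn [0.4 0.1 0.2]
178 120
tab top pred at z=18 [array([297., 291.]), array([298., 459.]), array([369., 291.]), array([368., 459.])]
```

View pics/w8.png

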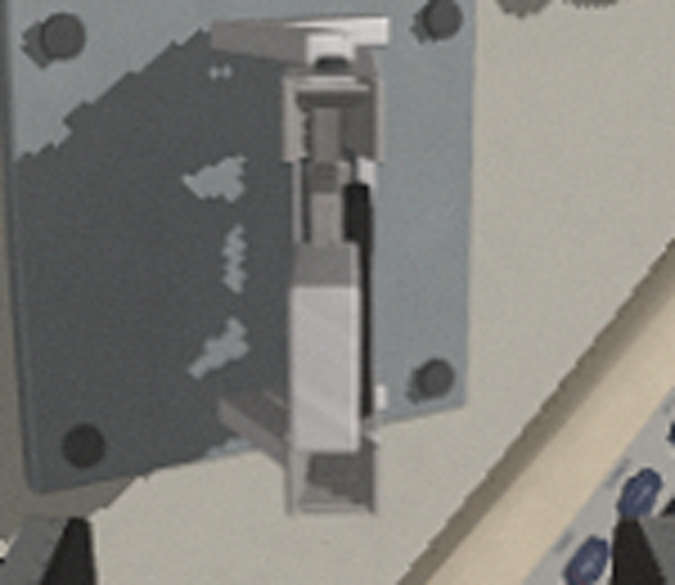

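The coupon sits straight between the cheeks: tab top x 289–360, y 286–450, left ear in the upper slot at (322,130). The black lining is on the side away from the robot, and the gripper is clear. I'll hand in.

Run:
```python
from h import *
print(r.sense()["time"], r.hand_in())
```

```text
the job is handed in; nothing more can be done
18.175 None
```

I took the eared coupon (the right-hand one) out of the white rack and slid it into the grey clip bracket. I pushed it past the clips until it pressed on the stop bar, released it and backed off 100 mm. The job was handed in at 18.2 s; no verdict is reported.

**Stop bar:** the force along the slots rose about 13 N above the baseline before I let go. The rise came at about the bar's 5.5 N/mm spring rate, with the coupon's lower edge at about 17–18 mm on the slot scale. The contact force after release can't be measured directly. I expect it to hold, because the clips grip the coupon where it was pressed.

**Final view:** the coupon is straight and centred, with the one visible ear in its slot, the black lining facing away from the robot, and the gripper clear.

**Checks that disagreed:**
- My measured cradle frame was about 1–2 mm off in x and y against the clip forces and the slots' actual position. This is within the calibration error.
- The 5–10 N of clip resistance hardly showed in the force readings.
- I did not take a last look at the plain coupon or the bystanders. No unexpected force showed near them.

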